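# Stack the keyed desk organiser

### The arm

A 6-joint arm with a two-finger parallel gripper is mounted at the origin on the work surface. World frame = base frame: x ahead of the robot, y to its left, z up, the work surface at z = 0. Lengths are in m, angles in degrees, forces in N, time in s.
With the tool pointing down it reaches from about 0.25 to 0.725 m from the base axis. Payload 9.7 kg.
Tool frame: the origin (TCP) lies on the mounting face of the last link; the fingertips stand 173 mm ahead of it and the grasp point (between the pads) lies 155 mm ahead of it; z points along the fingers, y is the line along which they close (so a half turn about z gives the same grasp; the last joint's range is limited). The gripper opens to 85 mm and grips with 20 to 120 N. Pads are 22 mm wide; open, the fingers measure 114 mm over their backs; the gripper's body (76 mm by 85 mm) begins 54 mm behind the grasp point. The pads swing forward as they close: fully open they stand 13 mm farther back than shut.
Start: joints at [-69.5, 4.979, 10.078, 95.1, 0, 90], TCP at [0.193, -0.515, 0.405] pointing down, gripper open.
Joint ranges: [-179.16, 179.16], [-48.56, 103.87], [-65.8, 70.77], [-126.05, 130.52], [-82.76, 87.17], [-180, 180]. Speed limits (degrees/s): [127.2, 127.2, 147.25, 180, 180, 180].

### API

Orientations are given as [roll, pitch, yaw] about the fixed x, y, z axes, in that order (R = Rz(yaw) Ry(pitch) Rx(roll)).
In Python, from workcell import bot, camera, camera_model, outline_of, pinpoint gives the robot as it stands.
- The arm moves only by the tool move_arm, never from a script. Its arguments are lists of equal length, an entry for each row: "jaw": the closure, from 0 (fully open) to 1 (shut); "delta_pos": the shift along the world's x, y, z in m, a list of three; "yaw": the turn about the world's z in rad. In form: {"jaw": [jaw, ...], "delta_pos": [[dx, dy, dz], ...], "yaw": [yaw, ...]}. A call has 1 to 10 rows; each row shifts and turns the commanded pose from where the row before left it; what a row does not reach is not made up. A row lasts 1/12 s, in which the tool goes at most 41.7 mm and 7.16 degrees, less where a joint would pass 70% of its speed; a pose out of reach is approached as far as the arm can. A call with a gripper value outside its range is refused whole. The fingers move at their own pace and stop on an object; "force" is the grip in N (left out, the last holds). Time passes only in rows, so rows that do not move let the fingers close. It gives the time, the measured TCP pose, the force, the opening and the grip force at its end, in the units of the state.
- bot.get_obs(): the state, without advancing time (a new reading comes with each control period).
- camera(name): name is "scene" or "top" or "wrist"; returns the picture (400x640x3 uint8, red, green, blue); there is no depth.
- camera_model(name): a dict with "fx", "fy", "cx", "cy" (pixels), "k1" (the pictures are not rectified: a ray, as slopes to the right and down, at radius r is drawn at 1 + k1 r^2 times it, then the intrinsics apply), "R" (3x3) and "t" (3): a world point X has camera coordinates R X + t. Camera axes: x right, y down, z forward; pixel columns grow to the right and rows downward; lengths in m; the calibration is good to about 2 mm. A picture is of the moment at which its call begins: read the wrist's pose just before it. camera_model takes no time and is no camera call; for the wrist camera it gives the pose at the moment of the call.
- bot.job_done(): hands the job in; it is judged then, once.
Trained networks look in the newest picture that a camera, given by its name, has taken for a name from the list of things; names that differ only in an ending like _2 or _b are one class to them, and where a whole thing is asked for, a point or a joint stands for the part that bears it (a point fixed in the world has none). Each returns a list of dicts, best first, with "confidence" (0 to 1); they miss things now and then, are a little off and sometimes report something else, mostly with a low value. They report only what shows in the picture. A call takes as long as a camera call. They do not tell look-alikes from the thing itself.
- outline_of(camera, thing): "mask" (400x640 bool, what is visible of it) and "xy" ([column, row] in pixels, amid what is visible of it).
- pinpoint(camera, thing): "xy" ([column, row] in pixels: a listed point, or the origin of a listed thing).
The state is a dict: "time": time; "q": joint angles; "qd": joint speeds; "joint_efforts": joint torques, N m; "ee_pos": TCP position; "tcp_rot": TCP orientation; "wrist_force": force on the tool from outside, world axes, zero at the start; "torque": the same for the moment, N m; "opening": finger opening in m; "grasp_force": force on a finger pad.
Only numpy, scipy, OpenCV 4.12 (cv2) and the standard library are available. Lean on these libraries where they do the work, as an engineer would, in place of code of your own. Each camera call takes 0.05 s, during which the arm holds its last target. There are 200 camera calls.

### The job

Put the plywood desk organiser together on its base, which is fixed to the desk: the deep tray on the base, the shallow tray on the deep one, the lid on top, all brass pulls on the same side as the base's. Every lug must be fully home in the notch below it, so that each piece sits flush on the one beneath. Let go, and leave the hat stand, spray can, pencil cup and tape dispenser standing where they are.

Things in the scene. Friction and masses are not known exactly. Their poses are not given: they have to be found in the camera images.
- base: Organiser base, fixed to the desk: the lowest plywood frame, no divider, 30 mm high, 110 (x) by 84 (y) mm in plan, walls 7, floor 5 thick, a brass pull sticking 10 out at the middle of the front (+x). Origin: centre of its underside, on the desk; z up.
- base_rim (a point): Centre of the rim plane, where the origin of the deep tray comes when seated, same yaw. Notches in the rim, 18 wide, 10.5 deep, right through the wall; centres (mm): front y=24, rear y=24, left (+y) x=36, right (-y) x=36. The deep tray's lugs (14 wide, 7 thick, 9 high, last 3 narrowed to 8) hang in line with the walls at the same offsets and fit nowhere else, in no other turn.
- deep_tray: Loose plywood tray, the deeper of two, 58 mm from underside to rim, about 0.25 kg; 110 (x) by 84 (y) mm in plan, walls 7, floor 5 thick, a brass pull sticking 10 out at the middle of the front (+x). Stands on four lugs 9 high; origin: centre of the underside, lugs not counted (9 above the desk).
- deep_rim (a point): Centre of the rim plane, where the origin of the shallow tray comes when seated, same yaw. Notches in the rim, 18 wide, 10.5 deep, right through the wall; centres (mm): front y=8, rear y=8, left (+y) x=18, right (-y) x=18. The shallow tray's lugs (14 wide, 7 thick, 9 high, last 3 narrowed to 8) hang in line with the walls at the same offsets and fit nowhere else, in no other turn.
- deep_grip (a point): Top centre of the divider, 12 thick (x), 70 long (y), wall to wall; the compartment on either side is 42 (x) by 70 (y) and its floor is 5 above the origin, 55 mm above the piece's origin; pinch it here from above, fingers closing along the piece's x
- shallow_tray: Loose plywood tray, the shallower of two, 36 mm from underside to rim, about 0.18 kg; 110 (x) by 84 (y) mm in plan, walls 7, floor 5 thick, a brass pull sticking 10 out at the middle of the front (+x). Stands on four lugs 9 high; origin: centre of the underside, lugs not counted (9 above the desk).
- shallow_rim (a point): Centre of the rim plane, where the origin of the lid comes when seated, same yaw. Notches in the rim, 18 wide, 10.5 deep, right through the wall; centres (mm): front y=24, rear y=-8, left (+y) x=0, right (-y) x=-36. The lid's lugs (14 wide, 7 thick, 9 high, last 3 narrowed to 8) hang in line with the walls at the same offsets and fit nowhere else, in no other turn.
- shallow_grip (a point): Top centre of the divider, 12 thick (x), 70 long (y), wall to wall; the compartment on either side is 42 (x) by 70 (y) and its floor is 5 above the origin, 33 mm above the piece's origin; pinch it here from above, fingers closing along the piece's x
- lid: Loose flat plywood lid, 110 (x) by 84 (y) by 6 mm thick, about 0.14 kg, an upright rib across its middle, a brass pull sticking 10 out at the middle of the front edge (+x). Stands on four lugs 9 high; origin: centre of the underside, lugs not counted (9 above the desk).
- lid_grip (a point): Top centre of the lid's rib, 12 thick (x), 60 long (y), standing 26 above the panel, 32 mm above the piece's origin; pinch it here from above, fingers closing along the piece's x
- hat_stand: Bystander, loose: brass hat stand 252 mm high, foot disc 84 across, thin post 12 across, domed head 64 across. Origin: centre of its foot on the desk.
- spray_can: Bystander, loose: bare aluminium spray can, 52 across, 180 mm high. Origin: centre of its underside.
- pencil_cup: Bystander, loose: empty white ceramic cup, 72 across, 95 mm high. Origin: centre of its underside.
- tape_dispenser: Bystander, loose: low black tape dispenser, 45 (x) by 100 (y), up to 62 mm high, on the robot's side of the work. Origin: centre of its underside.
Not all that is in view belongs to the job. Leave any orange or red look-alike of the lid alone.

How it is judged (in metres and radians):
On the way, in this order (a step that is already met when the one before it is completed fails the run):
1. the deep tray is seated in the base (z of deep_tray in the frame of base between 0.027 and 0.033 m and x of deep_tray in the frame of base between -0.004 and 0.004 m and y of deep_tray in the frame of base between -0.004 and 0.004 m and angle between the x axis of deep_tray and the x axis of base, either way round below 0.07 rad and angle between the z axis of deep_tray and the z axis of base, either way round below 0.035 rad), for 0.2 s.
2. the shallow tray is seated in the deep tray (z of shallow_tray in the frame of deep_tray between 0.055 and 0.061 m and x of shallow_tray in the frame of deep_tray between -0.004 and 0.004 m and y of shallow_tray in the frame of deep_tray between -0.004 and 0.004 m and angle between the x axis of shallow_tray and the x axis of deep_tray, either way round below 0.07 rad and angle between the z axis of shallow_tray and the z axis of deep_tray, either way round below 0.035 rad), for 0.2 s.
3. the lid is seated in the shallow tray (z of lid in the frame of shallow_tray between 0.033 and 0.039 m and x of lid in the frame of shallow_tray between -0.004 and 0.004 m and y of lid in the frame of shallow_tray between -0.004 and 0.004 m and angle between the x axis of lid and the x axis of shallow_tray, either way round below 0.07 rad and angle between the z axis of lid and the z axis of shallow_tray, either way round below 0.035 rad), for 0.2 s.
At the end, for the whole second after the job is handed in: The deep tray sits in the base, the shallow tray in the deep tray and the lid in the shallow tray: each origin within 3 mm of its seated height and 4 mm sideways (each of x, y) of the piece below, turned less than 0.07 rad and tilted less than 0.035 rad against it, and at rest (all of step 1 and all of step 2 and all of step 3 and linear speed of each of deep_tray, shallow_tray, lid below 0.02 m/s); the robot touches nothing.
It fails at once if the hat stand is pushed 25 mm or tipped (distance of hat_stand from where it was at the start of the episode above 0.025 m or angle between hat_stand's own z axis and vertical above 0.3 rad).
It fails at once if the spray can is pushed 25 mm or tipped (distance of spray_can from where it was at the start of the episode above 0.025 m or angle between spray_can's own z axis and vertical above 0.3 rad).
It fails at once if the pencil cup is pushed 25 mm or tipped (distance of pencil_cup from where it was at the start of the episode above 0.025 m or angle between pencil_cup's own z axis and vertical above 0.3 rad).
It fails at once if the tape dispenser is pushed 25 mm or tipped (distance of tape_dispenser from where it was at the start of the episode above 0.025 m or angle between tape_dispenser's own z axis and vertical above 0.3 rad).
It also fails if it takes over 72 s, if anything falls off the work surface, if the arm or the gripper's body presses on something with over 40 N, if the wrist force passes 120 N, or if a joint passes its speed limit or range.

## Working session

There is one attempt and no reset: what is moved stays moved. The work goes in short steps, Python scripts to look and compute and a tool call to move; the robot and the scene stay as the last step left them, time stands still between calls to the robot, and variables do not carry over. Pictures are saved under pics/ and viewed, at most 13 in all, crops included, and the job is handed in when it is done.

Besides the shell and the picture viewer there is one more tool, called after "Emit:" as name(argument=value, ...) on one line, values as JSON. move_arm: Moves the arm, as the interface text tells. Its arguments: {"type":"object","properties":{"jaw":{"type":"array"},"delta_pos":{"type":"array"},"yaw":{"type":"array"},"force":{"type":"number"}},"required":["jaw","delta_pos","yaw"]}

```bash
ls; mkdir -p pics; cat > h.py <<'E'
import numpy as np, cv2
from workcell import bot, camera, camera_model, outline_of, pinpoint
def ray(m,xy):
    d=np.array([(xy[0]-m['cx'])/m['fx'],(xy[1]-m['cy'])/m['fy']]); u=d.copy()
    for _ in range(20): u=d/(1+m['k1']*(u@u))
    R=np.array(m['R']);t=np.array(m['t'])
    return -R.T@t, R.T@np.array([u[0],u[1],1.])
def onz(m,xy,z):
    o,d=ray(m,xy); return o+d*(z-o[2])/d[2]
def proj(m,X):
    c=np.array(m['R'])@np.array(X,float)+np.array(m['t']); u=c[:2]/c[2]; u=u*(1+m['k1']*(u@u))
    return np.array([m['fx']*u[0]+m['cx'],m['fy']*u[1]+m['cy']])
def save(n,im): cv2.imwrite('pics/'+n+'.png',im[:,:,::-1])
E
python3 - <<'E'
from h import *
for c in ['scene','top']:
    im=camera(c); save(c+'0',im); m=camera_model(c)
    print(c,np.round(-np.array(m['R']).T@np.array(m['t']),3),m['fx'])
    for n,z in [('base',0),('base_rim',.03),('deep_tray',.009),('deep_rim',.067),('deep_grip',.064),('shallow_tray',.009),('shallow_rim',.045),('shallow_grip',.042),('lid',.009),('lid_grip',.041),('hat_stand',0),('spray_can',0),('pencil_cup',0),('tape_dispenser',0)]:
        for r in pinpoint(c,n)[:3]: print(n,round(r['confidence'],2),np.round(r['xy']),np.round(onz(m,r['xy'],z),3))
print(bot.get_obs())
E
```

```text
pics
scene [1.393 0.16  0.72 ] 428.76498257367854
base 0.92 [511. 240.] [0.41  0.352 0.   ]
base_rim 0.89 [513. 230.] [0.404 0.348 0.03 ]
base_rim 0.75 [264. 204.] [ 0.528 -0.313  0.03 ]
deep_tray 0.89 [406. 260.] [0.594 0.099 0.009]
deep_tray 0.61 [266. 196.] [ 0.465 -0.342  0.009]
deep_rim 0.97 [408. 239.] [0.585 0.096 0.067]
deep_rim 0.54 [408. 258.] [0.65  0.108 0.067]
deep_grip 0.56 [411. 243.] [0.593 0.105 0.064]
deep_grip 0.46 [253. 247.] [ 0.737 -0.237  0.064]
shallow_tray 0.8 [323. 244.] [ 0.606 -0.11   0.009]
shallow_rim 0.83 [326. 229.] [ 0.592 -0.11   0.045]
shallow_rim 0.63 [406. 256.] [0.621 0.1   0.045]
shallow_grip 0.57 [322. 231.] [ 0.597 -0.119  0.042]
lid 0.95 [269. 205.] [ 0.501 -0.312  0.009]
lid 0.86 [217. 183.] [ 0.453 -0.514  0.009]
lid 0.7 [162. 198.] [ 0.58  -0.625  0.009]
lid_grip 0.88 [220. 176.] [ 0.457 -0.495  0.041]
lid_grip 0.76 [258. 154.] [ 0.289 -0.452  0.041]
lid_grip 0.72 [301. 172.] [ 0.349 -0.274  0.041]
hat_stand 0.88 [253. 248.] [ 0.674 -0.276  0.   ]
hat_stand 0.64 [405. 258.] [0.577 0.094 0.   ]
spray_can 0.77 [479. 303.] [0.668 0.282 0.   ]
[... 1116 characters left out ...]
69. 245.] [0.401 0.005 0.   ]
{'time': 1.5, 'q': array([-6.95020292e+01,  4.97854693e+00,  1.00763801e+01,  9.50979521e+01,
        4.23816110e-04,  9.00001798e+01]), 'qd': array([ 0.02499245, -0.0246989 , -0.03530918,  0.0098025 ,  0.01169811,
       -0.04660189]), 'joint_efforts': array([-1.74269939e-03, -5.20094168e+01,  4.64854610e+01,  1.77041489e-03,
       -1.23707655e-04,  2.14243744e-05]), 'ee_pos': array([ 0.19259554, -0.51517344,  0.4046711 ]), 'tcp_rot': array([-1.79999881e+02, -4.23815737e-04,  2.04977910e+01]), 'wrist_force': array([0.08166435, 0.00331451, 0.63872675]), 'torque': array([ 0.03287785, -0.0013299 ,  0.01321474]), 'grasp_force': 0.0, 'opening': 0.08574382027743205}
```

View pics/scene0.png

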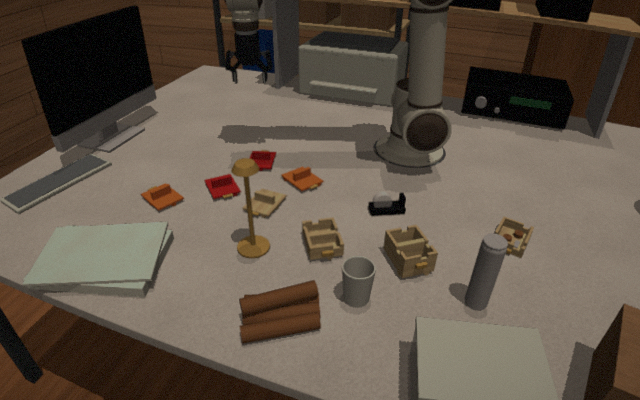

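View pics/top0.png

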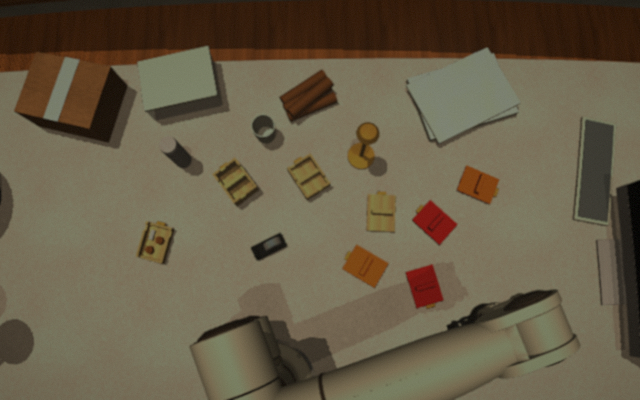

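```bash
python3 - <<'E'
from h import *
im=cv2.imread('pics/top0.png')
cs=[(155,243),(237,182),(308,178),(380,213)]
mos=np.vstack([np.hstack([cv2.resize(im[y-25:y+25,x-32:x+32],(400,300),interpolation=cv2.INTER_CUBIC) for x,y in cs[i:i+2]]) for i in (0,2)])
cv2.imwrite('pics/mos.png',np.clip(mos*1.3,0,255).astype(np.uint8))
m=camera_model('top'); print(camera_model('wrist'))
for n,z,c in zip(['base','deep_tray','shallow_tray','lid'],[.03,.067,.045,.015],cs):
    for r in outline_of('top',n)[:4]:
        if np.hypot(*(np.array(r['xy'])-c))>15: continue
        ys,xs=np.nonzero(r['mask']); P=np.array([onz(m,p,z)[:2] for p in zip(xs,ys)]).astype(np.float32)
        print(n,round(r['confidence'],2),len(xs),cv2.minAreaRect(P*1000),P.mean(0))
E
```

```text
{'fx': 321.27042770391995, 'fy': 321.27042770391995, 'cx': 322.98664221753637, 'cy': 199.89060540225802, 'k1': -0.05108917066085825, 'R': array([[ 3.49726176e-01, -9.36851627e-01, -7.94179583e-04],
       [-8.90049789e-01, -3.32519425e-01,  3.11836823e-01],
       [-2.92408916e-01, -1.08350641e-01, -9.50135340e-01]]), 't': array([-0.54952475, -0.03962314,  0.38194593])}
base 0.69 1220 ((414.52178955078125, 344.9939270019531), (100.28795623779297, 125.11266326904297), 73.34319305419922) [0.41215196 0.3445848 ]
deep_tray 0.66 1214 ((582.8202514648438, 99.0042724609375), (128.94815063476562, 86.35218048095703), 36.724266052246094) [0.58236027 0.09894709]
shallow_tray 0.96 1142 ((600.821044921875, -113.25918579101562), (124.04908752441406, 88.37893676757812), 32.112911224365234) [ 0.5991996  -0.11487561]
lid 0.92 1053 ((498.0215759277344, -326.77984619140625), (83.71136474609375, 121.20331573486328), 87.78887939453125) [ 0.49486944 -0.32740846]
```

View pics/mos.png

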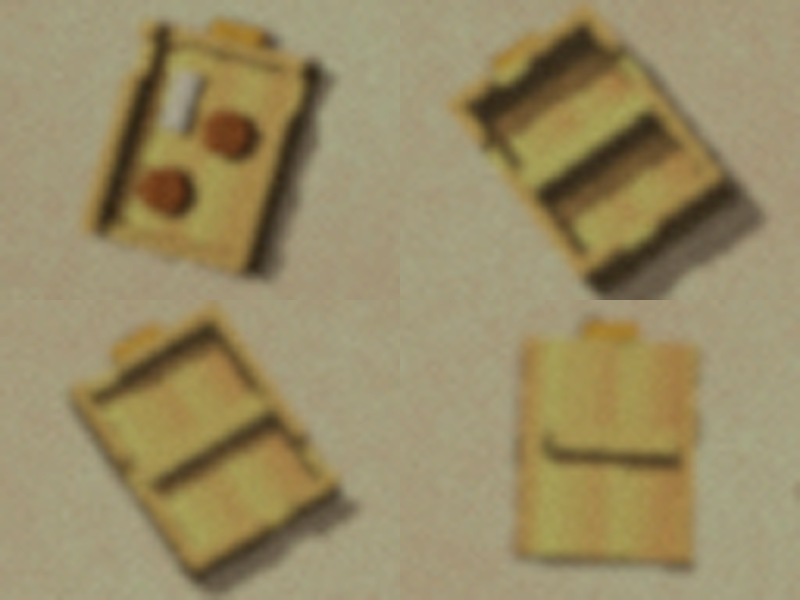

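Emit:
move_arm(jaw=[0.5,0.5,0.5,0.5,0.5,0.5,0.5,0.5,0.5,0.5], delta_pos=[[0.013,0.036,0],[0.013,0.036,0],[0.013,0.036,0],[0.013,0.036,0],[0.013,0.036,0],[0.013,0.036,0],[0.013,0.036,0],[0.013,0.036,0],[0.013,0.036,0],[0.013,0.036,0]], yaw=[0.03,0.03,0.03,0.03,0.03,0.03,0.03,0.03,0.03,0.03])

```text
time: 2.53
ee_pos: [0.3225, -0.1534, 0.4049]
tcp_rot: [179.9, -0.0, 37.7]
wrist_force: [1.2, -1.6, 0.1]
opening: 0.0428
grasp_force: 0.0
```

Emit:
move_arm(jaw=[0.5,0.5,0.5,0.5,0.5,0.5,0.5,0.5,0.5,0.5], delta_pos=[[0.013,0.036,0],[0.013,0.036,0],[0.013,0.036,0],[0.013,0.036,0],[0.013,0.036,0],[0.013,0.036,0],[0.013,0.036,0],[0.013,0.036,0],[0.013,0.036,0],[0.013,0.036,0]], yaw=[0.03,0.03,0.03,0.03,0.03,0.03,0.03,0.03,0.03,0.03])

```text
time: 3.37
ee_pos: [0.4527, 0.207, 0.4048]
tcp_rot: [180.0, -0.0, 55.0]
wrist_force: [1.2, -1.4, 0.3]
opening: 0.0424
grasp_force: 0.0
```

```bash
cat >> h.py <<'E'
from scipy.optimize import minimize
H=dict(base=.03,deep_tray=.058,shallow_tray=.036,lid=.006)
LUG=dict(deep_tray=[24,24,36,36],shallow_tray=[8,8,18,18],lid=[24,-8,0,-36])
def boxes(n):
    h=H[n]; B=[((-.055,.055),(-.042,.042),(0,h))]
    zc=h/2; B.append(((.055,.065),(-.011,.011),(max(zc-.006,0),min(zc+.006,h))))
    if n=='lid': B.append(((-.006,.006),(-.03,.03),(.006,.032)))
    if n in LUG:
        f,r,l,g=np.array(LUG[n])/1e3; w=.007
        for x0,x1,y0,y1 in [(.048,.055,f-w,f+w),(-.055,-.048,r-w,r+w),(l-w,l+w,.035,.042),(g-w,g+w,-.042,-.035)]:
            B.append(((x0,x1),(y0,y1),(-.009,0)))
    return B
def hulls(m,n,p,z):
    c,s=np.cos(p[2]),np.sin(p[2]); out=[]
    for bx,by,bz in boxes(n):
        P=[proj(m,(p[0]+c*x-s*y,p[1]+s*x+c*y,z+zz)) for x in bx for y in by for zz in bz]
        out.append(cv2.convexHull(np.array(P,np.float32)))
    return out
def fit(m,mask,n,p0,z):
    k=4; ys,xs=np.nonzero(mask); x0,x1,y0,y1=max(xs.min()-25,0),xs.max()+25,max(ys.min()-25,0),ys.max()+25
    M=cv2.resize(mask[y0:y1,x0:x1].astype(np.float32),None,fx=k,fy=k,interpolation=cv2.INTER_LINEAR)
    def cost(q):
        I=np.zeros(M.shape,np.float32)
        for h in hulls(m,n,[q[0]/1e3,q[1]/1e3,q[2]/100],z): cv2.fillPoly(I,[np.round(((h-[x0,y0]+.5)*k-.5)*16).astype(np.int32)],1,shift=4)
        return np.abs(I-M).sum()/M.sum()
    q0=np.array([p0[0]*1e3,p0[1]*1e3,p0[2]*100])
    for d in (10,4): 
        r=minimize(cost,q0,method='Nelder-Mead',options=dict(initial_simplex=np.vstack([q0,q0+np.diag([d,d,d])]),xatol=.05,fatol=1e-5)); q0=r.x
    return np.array([q0[0]/1e3,q0[1]/1e3,np.degrees(q0[2]/100)]),r.fun
def near(m,n,p,z,rs):  # result nearest expected
    e=proj(m,(p[0],p[1],z+H[n]/2)); rs=sorted(rs,key=lambda r:np.hypot(*(np.array(r['xy'])-e)))
    return rs[0] if rs and np.hypot(*(np.array(rs[0]['xy'])-e))<60 else None
def look(name,items,c='wrist'):
    m=camera_model(c); im=camera(c); ov=im.copy()
    for n,p,z in items:
        r=near(m,n,p,z,outline_of(c,n))
        if r is None: print(n,'none'); continue
        q,f=fit(m,r['mask'],n,[p[0],p[1],np.radians(p[2])],z); print(n,round(r['confidence'],2),np.round(q,4),'cost',round(f,3))
        for h in hulls(m,n,[q[0],q[1],np.radians(q[2])],z): cv2.polylines(ov,[np.round(h*16).astype(np.int32)],True,(0,255,0),1,shift=4)
    save(name,ov); save(name+'_raw',im)
E
python3 - <<'E'
from h import *
print(bot.get_obs()['ee_pos'])
look('w1',[('base',(.411,.346,-16.7),0),('deep_tray',(.584,.1,36.7),.009),('shallow_tray',(.593,-.111,32),.009)])
E
```

```text
[0.45269675 0.20698062 0.40476915]
base 0.89 [  0.4135   0.3498 -15.1928] cost 0.032
deep_tray 0.67 [ 0.59    0.103  36.3593] cost 0.033
shallow_tray 0.91 [ 0.6054 -0.1143 31.8275] cost 0.041
```

View pics/w1.png

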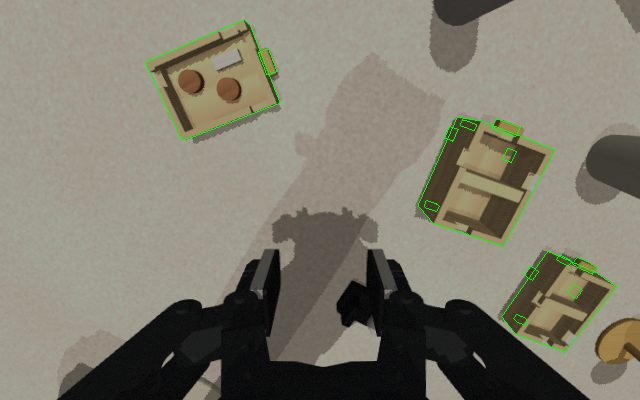

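Emit:
move_arm(jaw=[0.5,0.5,0.5,0.5,0.5,0.5,0.5,0.5,0.5,0.5], delta_pos=[[0.0137,-0.0104,-0.005],[0.0137,-0.0104,-0.005],[0.0137,-0.0104,-0.005],[0.0137,-0.0104,-0.005],[0.0137,-0.0104,-0.005],[0.0137,-0.0104,-0.005],[0.0137,-0.0104,-0.005],[0.0137,-0.0104,-0.005],[0.0137,-0.0104,-0.005],[0.0137,-0.0104,-0.005]], yaw=[0.1245,0.1245,0.1245,0.1245,0.1245,0.1245,0.1245,0.1245,0.1245,0.1245])

```text
time: 4.4
ee_pos: [0.5897, 0.0987, 0.3552]
tcp_rot: [180.0, 0.0, 126.4]
wrist_force: [0.4, 0.1, -1.4]
opening: 0.0427
grasp_force: 0.0
```

```bash
python3 - <<'E'
from h import *
o=bot.get_obs();print(o['ee_pos'],o['tcp_rot'],o['q'])
look('w2',[('deep_tray',(.59,.103,36.4),.009)])
E
```

```text
[0.58965235 0.09868508 0.35521301] [1.79966944e+02 2.58927412e-02 1.26447128e+02] [ 9.50256331e+00  1.08450206e+01  1.11118915e+01  9.02256703e+01
 -8.10321944e-03  6.30554246e+01]
deep_tray 0.68 [ 0.5902  0.103  36.4025] cost 0.026
```

View pics/w2.png

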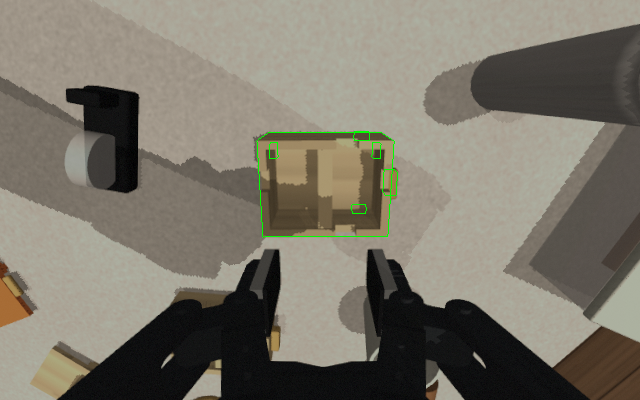

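Emit:
move_arm(jaw=[0.5,0.5,0.5,0.5,0.5,0.5,0.5,1,1,1], delta_pos=[[0.0005,0.0043,-0.025],[0,0,-0.025],[0,0,-0.025],[0,0,-0.025],[0,0,-0.025],[0,0,-0.023],[0,0,0],[0,0,0],[0,0,0],[0,0,0]], yaw=[0,0,0,0,0,0,0,0,0,0], force=60)

```text
time: 5.33
ee_pos: [0.5905, 0.105, 0.2092]
tcp_rot: [179.8, 0.1, 126.2]
wrist_force: [0.2, 0.1, 0.2]
opening: 0.0108
grasp_force: 58.5
```

Emit:
move_arm(jaw=[1,1,1,1,1,1,1,1,1,1], delta_pos=[[0,0,0],[0,0,0],[0,0,0.005],[0,0,0.015],[0,0,0.02],[0,0,0.02],[0,0,0.02],[0,0,0.02],[0,0,0],[0,0,0]], yaw=[0,0,0,0,0,0,0,0,0,0])

```text
time: 6.17
ee_pos: [0.5904, 0.1052, 0.3077]
tcp_rot: [179.9, 0.1, 126.2]
wrist_force: [-0.4, -0.2, -4.2]
opening: 0.0109
grasp_force: 58.8
```

```bash
python3 - <<'E'
from h import *
o=bot.get_obs();print(o['ee_pos'],o['tcp_rot'],o['wrist_force'],o['torque'],o['opening'])
look('w3',[('deep_tray',(.59,.103,36.4),.109)])
E
```

```text
[0.59039012 0.10520476 0.30769391] [1.79876544e+02 5.67194972e-02 1.26202542e+02] [-0.42528965 -0.18088738 -4.18609259] [-0.04232953  0.01812567 -0.03840127] 0.010908816416923707
deep_tray 0.9 [ 0.5918  0.1055 36.3362] cost 0.604
```

Emit:
move_arm(jaw=[1,1,1,1,1,1,1,1,1,1], delta_pos=[[-0.0211,0.0119,0.004],[-0.0211,0.0119,0.004],[-0.0211,0.0119,0.004],[-0.0211,0.0119,0.004],[-0.0211,0.0119,0.004],[-0.0211,0.0119,0.004],[-0.0211,0.0119,0.004],[-0.0211,0.0119,0.004],[-0.0211,0.0119,0.004],[-0.0211,0.0119,0.004]], yaw=[-0.0897,-0.0897,-0.0897,-0.0897,-0.0897,-0.0897,-0.0897,-0.0897,-0.0897,-0.0897])

```text
time: 7.1
ee_pos: [0.3779, 0.2244, 0.3452]
tcp_rot: [-179.9, 0.1, 74.5]
wrist_force: [-0.8, 0.2, -2.2]
opening: 0.0109
grasp_force: 59.1
```

```bash
python3 - <<'E'
from h import *
camera('wrist'); camera('wrist')
o=bot.get_obs();print(o['ee_pos'],o['tcp_rot'])
look('w4',[('base',(.4135,.3498,-15.2),0)])
o=bot.get_obs();print(o['ee_pos'],o['tcp_rot'])
E
```

```text
[0.37692867 0.2250942  0.34612071] [-1.79921824e+02  2.18435103e-02  7.47329336e+01]
base 0.69 [  0.4135   0.35   -14.9612] cost 0.024
[0.37873556 0.22433846 0.34569338] [-1.79968802e+02  4.70246272e-02  7.49551840e+01]
```

View pics/w4.png

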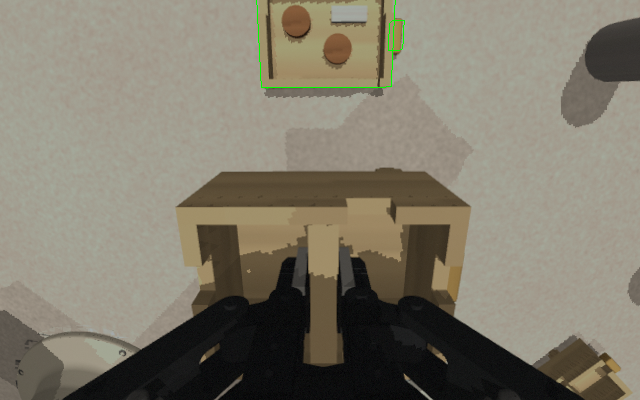

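```bash
python3 - <<'E'
from h import *
o=bot.get_obs(); m=camera_model('wrist'); T=o['ee_pos']; y=np.radians(o['tcp_rot'][2]); ex=np.array([np.cos(y),np.sin(y)]); ey=np.array([np.sin(y),-np.cos(y)])
for px in [(178,207),(324,207),(470,207)]:
    P=onz(m,px,T[2]-.142); d=P[:2]-T[:2]; print(px,'along tool x',d@ex,'tool y',d@ey)
print(o['ee_pos'],o['tcp_rot'])
E
```

```text
(178, 207) along tool x 0.041257599662498014 tool y -0.05366243569577936
(324, 207) along tool x 0.041264218281310897 tool y 0.0009315006077402852
(470, 207) along tool x 0.041210030895395086 tool y 0.05553375820119605
[0.37873556 0.22433846 0.34569338] [-1.79968802e+02  4.70246272e-02  7.49551840e+01]
```

Emit:
move_arm(jaw=[1,1,1,1,1,1,1,1,1,1], delta_pos=[[0.009,0.0316,0],[0.009,0.0316,0],[0.009,0.0316,0],[0.0088,0.0317,-0.015],[0,0,-0.02],[0,0,-0.02],[0,0,-0.02],[0,0,-0.015],[0,0,0],[0,0,0]], yaw=[0.003,0,0,0,0,0,0,0,0,0])

```text
time: 8.13
ee_pos: [0.4152, 0.35, 0.2553]
tcp_rot: [-179.9, 0.1, 75.0]
wrist_force: [0.2, 0.2, -2.3]
opening: 0.011
grasp_force: 59.2
```

```bash
python3 - <<'E'
from h import *
im=camera('wrist')
o=bot.get_obs();print(o['ee_pos'],o['tcp_rot'],o['wrist_force'])
save('w5',im)
E
```

```text
[0.41543653 0.35029994 0.25660413] [-1.79980498e+02  3.69784349e-02  7.49789028e+01] [ 0.00274988 -0.08738963 -2.56713607]
```

Emit:
move_arm(jaw=[1,1,1,1,1,1,1,1,1,1], delta_pos=[[-0.0015,0.0007,-0.004],[0,0,-0.004],[0,0,-0.003],[0,0,-0.003],[0,0,-0.003],[0,0,-0.003],[0,0,-0.003],[0,0,-0.003],[0,0,0],[0,0,0]], yaw=[0,0,0,0,0,0,0,0,0,0])

```text
time: 9.02
ee_pos: [0.4134, 0.3513, 0.2306]
tcp_rot: [-180.0, 0.0, 75.0]
wrist_force: [0.2, -0.3, -3.2]
opening: 0.011
grasp_force: 59.4
```

Emit:
move_arm(jaw=[1,1,1,1,1], delta_pos=[[0,0,-0.001],[0,0,-0.001],[0,0,-0.001],[0,0,0],[0,0,0]], yaw=[0,0,0,0,0])

```text
time: 9.43
ee_pos: [0.4133, 0.3512, 0.2302]
tcp_rot: [179.9, -0.1, 75.0]
wrist_force: [-6.8, -5.7, 17.0]
opening: 0.0111
grasp_force: 62.4
```

Emit:
move_arm(jaw=[0.5,0.5,0.5,0.5,0.5,0.5,0.5,0.5,0.5,0.5], delta_pos=[[0,0,0.001],[0,0,0],[0,0,0],[0,0,0.02],[0,0,0.03],[0,0,0.03],[0,0,0.03],[0,0,0.02],[0.014,-0.034,0],[0.014,-0.034,0]], yaw=[0,0,0,0,0,0,0,0,0.06,0.06])

```text
time: 10.27
ee_pos: [0.4415, 0.2838, 0.36]
tcp_rot: [179.9, -0.1, 82.2]
wrist_force: [0.3, -0.3, -1.0]
opening: 0.0427
grasp_force: 0.0
```

```bash
python3 - <<'E'
from h import *
camera('wrist')
o=bot.get_obs();print(o['ee_pos'],o['tcp_rot'],o['time'])
look('w6',[('deep_tray',(.4135,.35,-15),.03)])
E
```

```text
[0.44333386 0.27867187 0.35940124] [1.79880665e+02 7.60794133e-02 8.22969966e+01] 10.3167
deep_tray 0.65 [  0.414    0.3513 -14.8281] cost 0.028
```

View pics/w6.png

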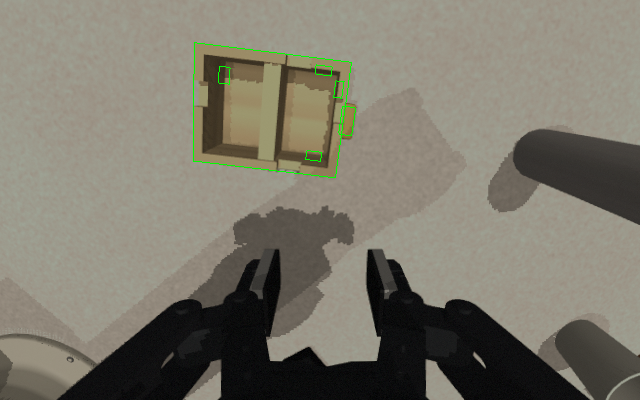

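Emit:
move_arm(jaw=[0.5,0.5,0.5,0.5,0.5,0.5,0.5,0.5,0.5,0.5], delta_pos=[[0.0155,-0.0375,0],[0.0155,-0.0375,0],[0.0155,-0.0375,0],[0.0155,-0.0375,0],[0.0155,-0.0375,0],[0.0155,-0.0375,0],[0.0155,-0.0375,0],[0.0155,-0.0375,0],[0.0155,-0.0375,0],[0.0155,-0.0375,0]], yaw=[0.0691,0.0691,0.0691,0.0691,0.0691,0.0691,0.0691,0.0691,0.0691,0.0691])

```text
time: 11.25
ee_pos: [0.5972, -0.0928, 0.3583]
tcp_rot: [180.0, -0.0, 121.6]
wrist_force: [0.5, -0.2, 0.2]
opening: 0.0429
grasp_force: 0.0
```

```bash
python3 - <<'E'
from h import *
camera('wrist');camera('wrist')
o=bot.get_obs();print(o['ee_pos'],o['tcp_rot'],o['time'])
look('w7',[('shallow_tray',(.6054,-.1143,31.8),.009)])
o=bot.get_obs();print(o['ee_pos'],o['tcp_rot'],o['time'])
E
```

```text
[ 0.59802654 -0.09546363  0.35701615] [-1.79926950e+02 -5.15913490e-03  1.21352174e+02] 11.35
shallow_tray 0.76 [ 0.6054 -0.1139 31.8505] cost 0.031
[ 0.59692528 -0.09199891  0.35772991] [-1.79952092e+02 -6.51522893e-02  1.21313703e+02] 11.45
```

Emit:
move_arm(jaw=[0.5,0.5,0.5,0.5,0.5,0.5,0.5,0.5,0.5,0.5], delta_pos=[[0.0085,-0.0215,-0.01],[0,0,-0.025],[0,0,-0.025],[0,0,-0.025],[0,0,-0.025],[0,0,-0.025],[0,0,-0.02],[0,0,-0.012],[0,0,0],[0,0,0]], yaw=[0.008,0,0,0,0,0,0,0,0,0])

```text
time: 12.28
ee_pos: [0.6049, -0.1121, 0.192]
tcp_rot: [-180.0, -0.0, 122.0]
wrist_force: [1.0, 0.4, 1.0]
opening: 0.0431
grasp_force: 0.0
```

Emit:
move_arm(jaw=[1,1,1,1,1,1,1,1,1,1], delta_pos=[[0,0,0],[0,0,0],[0,0,0],[0,0,0],[0,0,0],[0,0,0.02],[0,0,0.03],[0,0,0.04],[0,0,0.04],[0,0,0.04]], yaw=[0,0,0,0,0,0,0,0,0,0])

```text
time: 13.12
ee_pos: [0.6044, -0.1132, 0.3637]
tcp_rot: [-180.0, -0.0, 121.9]
wrist_force: [0.8, -0.4, -2.4]
opening: 0.0106
grasp_force: 59.2
```

Emit:
move_arm(jaw=[1,1,1,1,1,1,1,1,1,1], delta_pos=[[-0.0224,0.0338,0],[-0.0224,0.0338,0],[-0.0224,0.0338,0],[-0.0224,0.0338,0],[-0.0224,0.0338,0],[-0.0224,0.0338,0],[-0.0224,0.0338,0],[-0.0224,0.0338,0],[-0.0224,0.0338,0],[-0.0224,0.0338,0]], yaw=[-0.0817,-0.0817,-0.0817,-0.0817,-0.0817,-0.0817,-0.0817,-0.0817,-0.0817,-0.0817])

```text
time: 13.95
ee_pos: [0.3794, 0.2259, 0.3622]
tcp_rot: [180.0, -0.0, 74.8]
wrist_force: [1.8, 0.7, -3.3]
opening: 0.0108
grasp_force: 59.2
```

```bash
python3 - <<'E'
from h import *
camera('wrist');camera('wrist')
o=bot.get_obs();print(o['ee_pos'],o['tcp_rot'],o['time'])
look('w8',[('deep_tray',(.4138,.351,-15),.03)])
o=bot.get_obs();print(o['ee_pos'],o['tcp_rot'],o['time'])
E
```

```text
[0.37807159 0.22833536 0.36225504] [-1.79978237e+02 -9.33673715e-02  7.51537859e+01] 14.05
deep_tray 0.66 [  0.415    0.3515 -15.0275] cost 0.022
[0.38020448 0.22568105 0.36206244] [ 1.79964647e+02 -2.06927336e-02  7.53132496e+01] 14.15
```

View pics/w8.png

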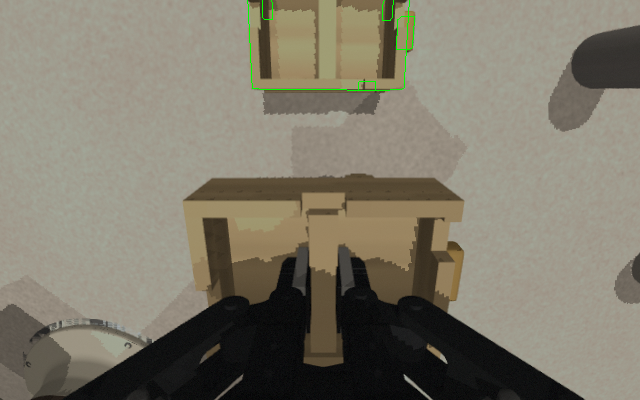

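```bash
python3 - <<'E'
from h import *
o=bot.get_obs(); m=camera_model('wrist'); T=o['ee_pos']; y=np.radians(o['tcp_rot'][2]); ex=np.array([np.cos(y),np.sin(y)]); ey=np.array([np.sin(y),-np.cos(y)])
for px in [(184,201),(324,201),(464,201)]:
    P=onz(m,px,T[2]-.147); d=P[:2]-T[:2]; print(px,'along tool x',d@ex,'tool y',d@ey)
print(o['ee_pos'],o['tcp_rot'])
E
```

```text
(184, 201) along tool x 0.0421224575149182 tool y -0.05314611977377716
(324, 201) along tool x 0.04208323525472434 tool y 0.0011498080759285746
(464, 201) along tool x 0.042034980171818635 tool y 0.05551501526736255
[0.38020448 0.22568105 0.36206244] [ 1.79964647e+02 -2.06927336e-02  7.53132496e+01]
```

Emit:
move_arm(jaw=[1,1,1,1,1,1,1,1,1,1], delta_pos=[[0.0087,0.0313,0],[0.0087,0.0313,0],[0.0087,0.0313,0],[0.0086,0.0313,-0.015],[0,0,-0.02],[0,0,-0.02],[0,0,-0.015],[0,0,0],[0,0,0],[0,0,0]], yaw=[0,0,0,0,0,0,0,0,0,0])

```text
time: 14.98
ee_pos: [0.4164, 0.3494, 0.2929]
tcp_rot: [180.0, -0.1, 75.0]
wrist_force: [-0.1, -0.3, -1.8]
opening: 0.0106
grasp_force: 59.2
```

```bash
python3 - <<'E'
from h import *
for i in range(3):
    o=bot.get_obs();print(o['ee_pos'],o['tcp_rot'],o['time']); camera('wrist')
E
```

```text
[0.41642925 0.3494009  0.29289226] [ 1.79954753e+02 -5.61011968e-02  7.50410676e+01] 14.9833
[0.41634703 0.34958563 0.29322639] [ 1.79930720e+02 -9.17129329e-02  7.50509319e+01] 15.0333
[0.4162406  0.34973156 0.29323185] [ 1.79925528e+02 -1.03116271e-01  7.50628063e+01] 15.0833
```

Emit:
move_arm(jaw=[1,1,1,1,1,1,1,1,1,1], delta_pos=[[-0.002,0.0018,-0.002],[0,0,-0.003],[0,0,-0.003],[0,0,-0.003],[0,0,-0.003],[0,0,-0.003],[0,0,-0.003],[0,0,-0.002],[0,0,-0.001],[0,0,0]], yaw=[0,0,0,0,0,0,0,0,0,0])

```text
time: 15.97
ee_pos: [0.4132, 0.3516, 0.2724]
tcp_rot: [179.9, -0.1, 75.1]
wrist_force: [-9.8, -8.6, 26.8]
opening: 0.0109
grasp_force: 63.4
```

Emit:
move_arm(jaw=[1,1,1,1,1], delta_pos=[[0,0,-0.001],[0,0,-0.001],[0,0,-0.001],[0,0,0],[0,0,0]], yaw=[0,0,0,0,0])

```text
time: 16.38
ee_pos: [0.413, 0.3514, 0.2724]
tcp_rot: [179.8, -0.2, 75.1]
wrist_force: [-16.7, -14.4, 48.7]
opening: 0.0108
grasp_force: 66.5
```

Emit:
move_arm(jaw=[0.5,0.5,0.5,0.5,0.5,0.5,0.5,0.5,0.5,0.5], delta_pos=[[0,0,0.003],[0,0,0],[0,0,0],[0,0,0.02],[0,0,0.03],[0,0,0.03],[0,0,0.03],[0.004,-0.035,0],[0.004,-0.035,0],[0.004,-0.035,0]], yaw=[0,0,0,0,0,0,0,0,0,0])

```text
time: 17.22
ee_pos: [0.4257, 0.2461, 0.3783]
tcp_rot: [-180.0, 0.0, 75.2]
wrist_force: [1.1, -0.3, -0.5]
opening: 0.0426
grasp_force: 0.0
```

```bash
python3 - <<'E'
from h import *
camera('wrist');camera('wrist')
o=bot.get_obs();print(o['ee_pos'],o['tcp_rot'],o['time'])
look('w9',[('shallow_tray',(.4138,.351,-15),.088)])
E
```

```text
[0.42601868 0.24363985 0.37849346] [1.79988782e+02 6.04683464e-02 7.49129592e+01] 17.3167
shallow_tray 0.69 [  0.4142   0.3521 -15.2952] cost 0.021
```

View pics/w9.png

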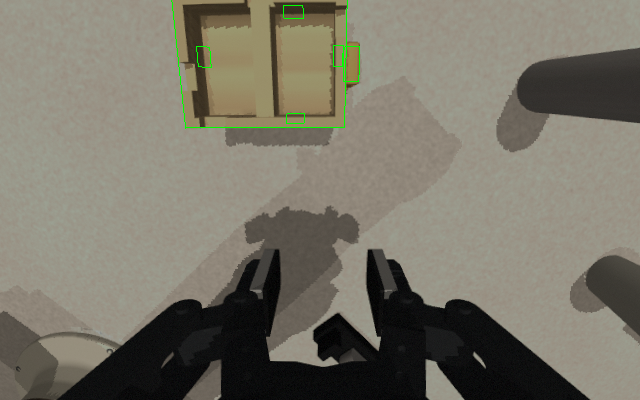

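Emit:
move_arm(jaw=[0.5,0.5,0.5,0.5,0.5,0.5,0.5,0.5,0.5,0.5], delta_pos=[[0.005,-0.039,0],[0.005,-0.039,0],[0.005,-0.039,0],[0.005,-0.039,0],[0.005,-0.039,0],[0.005,-0.039,0],[0.005,-0.039,0],[0.005,-0.039,0],[0.005,-0.039,0],[0.005,-0.039,0]], yaw=[0.023,0.023,0.023,0.023,0.023,0.023,0.023,0.023,0.023,0.023])

```text
time: 18.25
ee_pos: [0.4762, -0.1443, 0.3782]
tcp_rot: [-180.0, -0.0, 88.4]
wrist_force: [0.5, -0.0, 0.7]
opening: 0.0427
grasp_force: 0.0
```

Emit:
move_arm(jaw=[0.5,0.5,0.5,0.5,0.5,0.5], delta_pos=[[0.005,-0.039,0],[0.005,-0.039,0],[0.005,-0.039,0],[0.005,-0.039,0],[0,0,0],[0,0,0]], yaw=[0,0,0,0,0,0])

```text
time: 18.75
ee_pos: [0.4965, -0.3003, 0.3768]
tcp_rot: [-179.9, -0.1, 88.2]
wrist_force: [0.3, 1.0, 0.3]
opening: 0.0427
grasp_force: 0.0
```

```bash
python3 - <<'E'
from h import *
o=bot.get_obs();print(o['ee_pos'],o['tcp_rot'],o['time'])
look('w10',[('lid',(.495,-.327,-2.2),.009)])
o=bot.get_obs();print(o['ee_pos'],o['tcp_rot'],o['time'])
E
```

```text
[ 0.49650954 -0.30033698  0.37682249] [-1.79876944e+02 -8.46394545e-02  8.81844836e+01] 18.75
lid 0.78 [ 0.4951 -0.3283 -4.0763] cost 0.025
[ 0.49626172 -0.29833818  0.37796768] [-1.79942482e+02 -5.53759346e-02  8.83285310e+01] 18.85
```

View pics/w10.png

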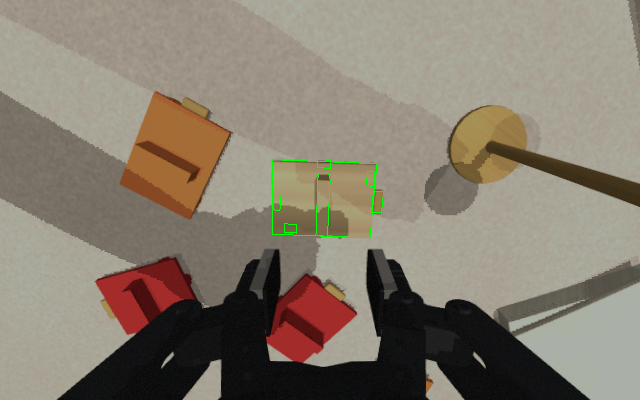

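Emit:
move_arm(jaw=[0.5,0.5,0.5,0.5,0.5,0.5,0.5,0.5,0.5,0.5], delta_pos=[[-0.0013,-0.0288,-0.01],[0,0,-0.03],[0,0,-0.03],[0,0,-0.03],[0,0,-0.03],[0,0,-0.025],[0,0,-0.02],[0,0,-0.0115],[0,0,0],[0,0,0]], yaw=[-0.041,0,0,0,0,0,0,0,0,0])

```text
time: 19.68
ee_pos: [0.4947, -0.3271, 0.1928]
tcp_rot: [180.0, -0.0, 86.0]
wrist_force: [-0.4, 0.2, 1.4]
opening: 0.0423
grasp_force: 0.0
```

Emit:
move_arm(jaw=[1,1,1,1,1,1,1,1,1,1], delta_pos=[[0,0,0],[0,0,0],[0,0,0],[0,0,0],[0,0,0],[0,0,0.03],[0,0,0.04],[0,0,0.04],[0,0,0.04],[0,0,0.04]], yaw=[0,0,0,0,0,0,0,0,0,0])

```text
time: 20.52
ee_pos: [0.4938, -0.3278, 0.3846]
tcp_rot: [180.0, 0.0, 85.9]
wrist_force: [1.3, -0.4, -1.0]
opening: 0.0105
grasp_force: 59.6
```

Emit:
move_arm(jaw=[1,1,1,1,1,1,1,1,1,1], delta_pos=[[-0.0081,0.0396,0],[-0.0081,0.0396,0],[-0.0081,0.0396,0],[-0.0081,0.0396,0],[-0.0081,0.0396,0],[-0.0081,0.0396,0],[-0.0081,0.0396,0],[-0.0081,0.0396,0],[-0.0081,0.0396,0],[-0.0081,0.0396,0]], yaw=[-0.0194,-0.0194,-0.0194,-0.0194,-0.0194,-0.0194,-0.0194,-0.0194,-0.0194,-0.0194])

```text
time: 21.35
ee_pos: [0.4123, 0.0696, 0.3829]
tcp_rot: [179.9, -0.0, 74.7]
wrist_force: [0.6, 0.7, -1.4]
opening: 0.0103
grasp_force: 59.6
```

Emit:
move_arm(jaw=[1,1,1,1,1,1,1], delta_pos=[[-0.0081,0.0396,0],[-0.0081,0.0396,0],[-0.0081,0.0396,0],[-0.0081,0.0396,0],[0,0,0],[0,0,0],[0,0,0]], yaw=[0,0,0,0,0,0,0])

```text
time: 21.93
ee_pos: [0.3808, 0.2265, 0.3824]
tcp_rot: [180.0, 0.0, 74.9]
wrist_force: [0.7, -0.8, -1.4]
opening: 0.0107
grasp_force: 59.6
```

```bash
python3 - <<'E'
from h import *
o=bot.get_obs();print(o['ee_pos'],o['tcp_rot'],o['time'])
look('w11',[('shallow_tray',(.4142,.352,-15.2),.088)])
m=camera_model('wrist'); rs=outline_of('wrist','lid')
for r in rs[:3]: 
    ys,xs=np.nonzero(r['mask']); print(r['confidence'],r['xy'],xs.min(),xs.max(),ys.min(),ys.max())
# expected outline of the lid held at zero offset
o=bot.get_obs(); T=o['ee_pos']; im=cv2.imread('pics/w11.png')
for h in hulls(m,'lid',[T[0],T[1],np.radians(o['tcp_rot'][2]-90)],T[2]-.183): cv2.polylines(im,[np.round(h*16).astype(np.int32)],True,(255,0,255),1,shift=4)
cv2.imwrite('pics/w11b.png',im); print(T,o['tcp_rot'])
E
```

```text
[0.38077314 0.22645711 0.38242719] [1.79983842e+02 5.12035922e-03 7.48721264e+01] 21.9333
shallow_tray 0.86 [  0.4147   0.3524 -15.0489] cost 0.019
0.8 [324.3, 232.6] 209 448 175 342
0.7 [293.3, 86.8] 253 363 85 89
0.66 [330.6, 89.2] 265 379 87 91
[0.38125952 0.22535039 0.3824217 ] [ 1.79980135e+02 -7.95085328e-03  7.47015485e+01]
```

View pics/w11b.png

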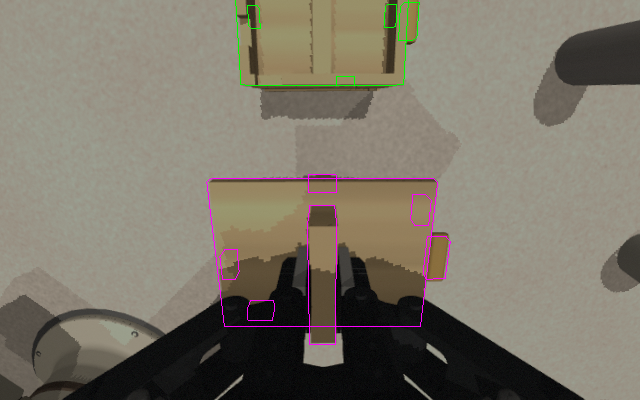

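Emit:
move_arm(jaw=[1,1,1,1,1,1,1,1,1,1], delta_pos=[[0.0083,0.0315,0],[0.0083,0.0315,0],[0.0084,0.0316,0],[0.0084,0.0316,-0.01],[0,0,-0.02],[0,0,-0.015],[0,0,-0.01],[0,0,0],[0,0,0],[0,0,0]], yaw=[0.002,0,0,0,0,0,0,0,0,0])

```text
time: 22.92
ee_pos: [0.4147, 0.352, 0.3286]
tcp_rot: [179.9, -0.1, 74.9]
wrist_force: [0.4, 0.1, -0.3]
opening: 0.0104
grasp_force: 59.6
```

```bash
python3 - <<'E'
from h import *
for i in range(3):
    o=bot.get_obs();print(o['ee_pos'],o['tcp_rot'],o['time']); camera('wrist')
E
```

```text
[0.41468257 0.35202073 0.32857718] [ 1.79941106e+02 -8.56612088e-02  7.48627881e+01] 22.9167
[0.41464291 0.35218986 0.32866111] [ 1.79932155e+02 -9.89812556e-02  7.48776168e+01] 22.9667
[0.41457941 0.35230542 0.32861689] [ 1.79931621e+02 -1.00619068e-01  7.48885269e+01] 23.0167
```

Emit:
move_arm(jaw=[1,1,1,1,1,1,1,1,1,1], delta_pos=[[-0.0003,0,-0.003],[0,0,-0.003],[0,0,-0.003],[0,0,-0.003],[0,0,-0.003],[0,0,-0.003],[0,0,-0.002],[0,0,-0.002],[0,0,-0.0005],[0,0,0]], yaw=[0,0,0,0,0,0,0,0,0,0])

```text
time: 23.9
ee_pos: [0.4135, 0.3523, 0.3089]
tcp_rot: [179.9, -0.2, 74.9]
wrist_force: [-10.1, -8.0, 28.9]
opening: 0.0107
grasp_force: 63.9
```

Emit:
move_arm(jaw=[1,1,1,1], delta_pos=[[0,0,-0.001],[0,0,-0.001],[0,0,0],[0,0,0]], yaw=[0,0,0,0])

```text
time: 24.23
ee_pos: [0.4134, 0.3522, 0.3089]
tcp_rot: [179.8, -0.3, 74.9]
wrist_force: [-13.2, -11.1, 42.9]
opening: 0.0107
grasp_force: 65.8
```

Emit:
move_arm(jaw=[0.5,0.5,0.5,0.5,0.5,0.5,0.5,0.5,0.5,0.5], delta_pos=[[0,0,0.003],[0,0,0],[0,0,0],[0,0,0.02],[0,0,0.03],[0,0,0.03],[0,0,0.02],[0.004,-0.035,0],[0.004,-0.035,0],[0.004,-0.035,0]], yaw=[0,0,0,0,0,0,0,0,0,0])

```text
time: 25.07
ee_pos: [0.4261, 0.2469, 0.4049]
tcp_rot: [-180.0, 0.0, 75.0]
wrist_force: [0.5, -0.0, 0.3]
opening: 0.0425
grasp_force: 0.0
```

Emit:
move_arm(jaw=[0.5,0.5,0.5,0.5], delta_pos=[[0.0,-0.035,0],[0,0,0],[0,0,0],[0,0,0]], yaw=[0,0,0,0])

```text
time: 25.4
ee_pos: [0.4262, 0.2127, 0.4052]
tcp_rot: [-180.0, 0.0, 74.9]
wrist_force: [-0.1, 0.0, -0.5]
opening: 0.0427
grasp_force: 0.0
```

```bash
python3 - <<'E'
from h import *
look('w12',[('lid',(.4142,.352,-15),.124)])
m=camera_model('scene'); im=camera('scene'); x,y=map(int,proj(m,(.414,.352,.08)))
a=cv2.resize(im[y-40:y+40,max(x-50,0):x+50],(500,400),interpolation=cv2.INTER_CUBIC)
b=cv2.resize(cv2.imread('pics/w12.png')[:200,120:440][:,:,::-1],(480,300))
c=np.zeros((600,800,3),np.uint8); c[:300,:480]=b; c[300:,:375]=cv2.resize(a,(375,300)); save('fin',c)
E
```

```text
lid 0.6 [  0.4145   0.3528 -15.1218] cost 0.015
```

View pics/fin.png

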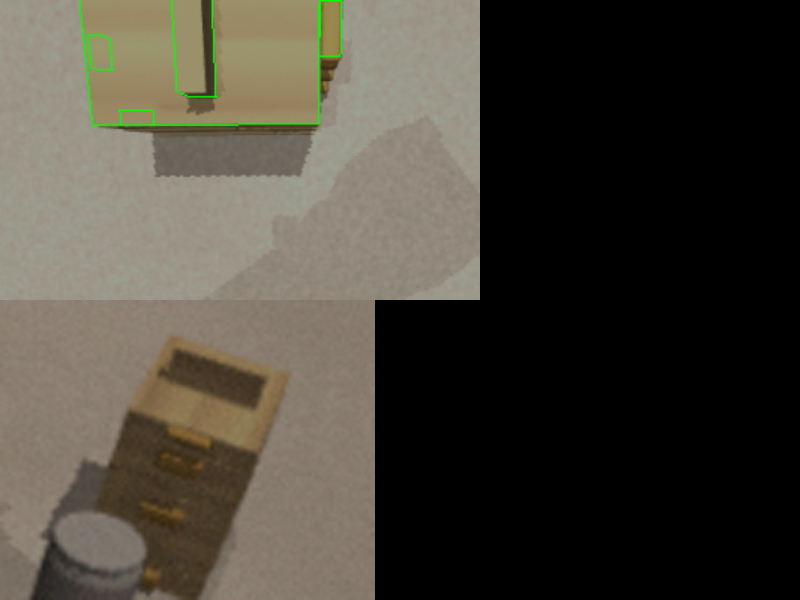

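The stack is flush and aligned: the scene crop shows all four pulls in line on one face, and the lid outline matches its seated height of 0.124.

```bash
python3 -c "
from workcell import bot
print(bot.job_done())"
```

```text
the job is handed in; nothing more can be done
None
```

The organiser is assembled and handed in: deep tray, shallow tray and lid each look fully seated and flush, with all pulls on the base's side. The gripper let go and backed clear at about 25 s. I kept clear of the four bystanders but took no final picture to check them, and the judge's result was not shown.

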